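Back the indexing table off by one notch

ROBOT

A 6-joint arm with a two-finger parallel gripper is mounted at the origin on the work surface. World frame = base frame: x ahead of the robot, y to its left, z up, the work surface at z = 0. Lengths are in mm, angles in rad, forces in N, time in s.
With the tool pointing down it reaches from about 300 to 775 mm from the base axis. Payload 14.6 kg.
Tool frame: the origin (TCP) lies where the fingers leave the gripper's body, on its centre line; the fingertips stand 97 mm ahead of it and the grasp point (between the pads) lies ahead of it (grip_depth is the z of the grasp point in the tool frame, in mm); z points along the fingers, y is the line along which they close (so a half turn about z gives the same grasp; the last joint's range is limited). The gripper opens to 94 mm and grips with 3 to 60 N. Pads are 16 mm wide; open, the fingers measure 119 mm over their backs; the gripper's body (75 mm by 177 mm) begins 78 mm behind the grasp point.
Start: joints at [-1.293, 0.3, 1.521, -0, 1.321, -0.067], TCP at [185.897, -517.622, 302.646] pointing down, gripper open.
Joint ranges: [-3.03, 3.03], [-0.79, 2.21], [0.23, 2.52], [-1.04, 4.18], [0, 3.07], [-2.55, 2.55]. Speed limits (rad/s): [2.22, 2.22, 2.57, 3.14, 3.14, 3.14].

INTERFACE

Orientations are given as [roll, pitch, yaw] about the fixed x, y, z axes, in that order (R = Rz(yaw) Ry(pitch) Rx(roll)).
In Python, from cell import read_state, camera, sign_off, regions_of, spot_point, grip_depth gives the robot as it stands. The module is installed in compiled form; this text tells all that it offers.
- The arm moves only by the tool send_rows, never from a script. Its argument "series" is a list of rows, each a list of 3 entries, a list of its own where there are three numbers: the shift along the world's x, y, z in mm, then the turn about the world's z in degrees, then the closure, from -1 (fully open) to 1 (shut), so that 0 is half open. A call has 1 to 12 rows; each row shifts and turns the commanded pose from where the row before left it; what a row does not reach is not made up. A row lasts 1/10 s, in which the tool goes at most 50 mm and 8.59 degrees, less where a joint would pass 70% of its speed; a pose out of reach is approached as far as the arm can. A call is refused whole if a number of a shift passes 50 or a number of a turn 8.59, either way. A call with a gripper value outside its range is refused whole. The fingers move at their own pace and stop on an object; "squeeze" is the grip in N (left out, the last holds). Time passes only in rows, so rows that do not move let the fingers close. It gives the time, the measured TCP pose, the force, the opening and the grip force at its end, in the units of the state.
- read_state(): the state, without advancing time (a new reading comes with each control period).
- camera(name): name is "side" or "top" or "wrist"; returns a dict with "color" (400x640x3 uint8, blue, green, red), "fx", "fy", "cx", "cy" (pixels), "camera_from_world" (4x4, takes a point from world to camera coordinates). Camera axes: x right, y down, z forward; pixel columns grow to the right and rows downward; lengths in mm; the calibration is good to about 2 mm. A picture is of the moment at which its call begins. There is no depth.
- sign_off(): hands the job in; it is judged then, once.
Trained networks look in a picture, given as the dict that the camera call returned (one of the last four; its "shot" number tells which), for a name from the list of things; names that differ only in an ending like _2 or _b are one class to them, and where a whole thing is asked for, a point or a joint stands for the part that bears it (a point fixed in the world has none). Each returns a list of dicts, best first, with "confidence" (0 to 1); they miss things now and then, are a little off and sometimes report something else, mostly with a low value. They report only what shows in the picture. A call takes as long as a camera call. They do not tell look-alikes from the thing itself.
- regions_of(thing, picture): "mask" (400x640 bool, what is visible of it).
- spot_point(thing, picture): "point" ([x, y, z] in mm, in the coordinates of the camera as it stood for that picture, good to about 4 mm: a listed point, or the origin of a listed thing).
The state is a dict: "clock": time; "joints": joint angles; "qd": joint speeds; "effort": joint torques, N m; "eef_pos": TCP position; "eef_rot": TCP orientation; "wrist_force": force on the tool from outside, world axes, zero at the start; "moment": the same for the moment, N m; "finger_gap": finger opening in mm; "finger_force": force on a finger pad.
Only numpy, scipy, OpenCV 4.12 (cv2) and the standard library are available. Lean on these libraries where they do the work, as an engineer would, in place of code of your own. Each camera call takes 0.05 s, during which the arm holds its last target. There are 200 camera calls.

TASK

The indexing table stands one notch too far. With a fingertip lift its ratchet pawl clear of the teeth (pressing the tail down does it), then push the wheel by its upright pegs backward, clockwise seen from above, by exactly one notch, and press the pawl down again until it seats fully in the new notch. Only touch and push, gently: pinch, lift or carry nothing, leave the ring lying on the wheel and everything else on the bench where it is.

Things in the scene. Friction and masses are not known exactly. Their poses are not given: they have to be found in the camera images.
- indexer: Indexing table bolted to the bench: grey base plate 150 x 270 x 14 mm, a flat steel ratchet wheel with upright axis and, outside its rim, a dark steel pawl between two bracket cheeks 78 mm high. Origin on the bench under the wheel's axis; z up; y points from the axis out along the pawl. Plate y = -80 to 190 mm, cheeks y = 127 to 153, x = 12 to 20 mm either side. Never moves.
- wheel (a joint): Ratchet wheel angle (rad), grows BACKWARD = clockwise from above; within 0.03 of 0 at the start, pawl in a notch. 12 notches: one is 0.524. Disc 172 mm across, 218 over the saw teeth, 38 to 52 mm above the bench. The lowered pawl stops it (play about 0.06 either way). With the pawl up it turns stiffly (0.15 N m) and stays where left.
- pawl (a joint): Pawl angle (rad): 0 = nose down in a notch; grows as the nose lifts; stop at 0.6. Clear of the teeth above 0.3; about 0.2 when resting on a tooth. Stiff hinge (0.12 N m): stays where left, up or down, so it must be pressed down again. Level pivot 140 mm out from the wheel's axis, 66 mm above the bench.
- hub (a point): Point on the wheel's axis at the wheel's upper face, 52 mm above the bench. A dark post 18 mm thick stands here, 40 mm tall above the face.
- peg (a point): Centre of the top of one of four equal upright steel pegs to push, 14 mm thick, 38 mm tall above the wheel's face (top 90 mm above the bench), 64 mm from the axis, 90 degrees apart, turning with the wheel. At the start this one is 150 degrees anticlockwise (from above) of the pawl.
- pawl_tail (a point): Middle of the upper face of the pawl's tail pad (32 mm wide, 30 mm long along the pawl, 10 mm thick) on the outer side of the pivot, 54 mm from it and 72 mm above the bench when the pawl is down; pressing it down about 25 mm lifts the nose. The tail is free down to the base plate.
- pawl_nose (a point): Middle of the upper face of the pawl arm right over its nose, 41 mm from the pivot on the wheel side and 71 mm above the bench when the pawl is down; arm 20 mm wide. Pressing here lowers the pawl. The nose is 13 mm wide and reaches down to 41 mm above the bench.
- hub_ring: Loose white laser-cut ring lying flat on the wheel around the hub post, 72 mm outside, 28 mm hole, 6 mm thick; origin at the centre of its underside. It may turn and slide with the wheel but must stay lying there.
- sanding_block: Loose cork sanding block 65 x 110 x 30 mm on the bench by the wheel; origin under its centre.
- spare_ring: Loose white ring 72 mm across, 6 mm thick, flat on the bench near the pawl; origin under its centre.
- jar: Loose closed jar 52 mm across, 55 mm high, on the bench near the pawl; origin under its centre.
- bottle: Loose bottle 56 mm across, 150 mm high, standing to the right; origin under its centre.
- cup: Loose paper cup 76 mm across, 95 mm high, standing to the right; origin under its centre.
- screwdriver: Loose screwdriver lying on the bench just beyond the wheel; origin under its middle.
- offcut: Loose plywood offcut 120 x 80 x 18 mm on the bench to the left; origin under its centre.
Things that resemble listed ones, but are neither listed nor needed, are in the scene too. Leave any blue look-alike of the hub_ring alone.

How it is judged:
By the outcome, as a careful person would: the job done as asked, in the order asked, and still so for the second after the job is handed in, with the robot touching nothing.
It also fails if it takes over 58 s, if anything falls off the work surface, if the arm or the gripper's body presses on something with over 40 N, if the wrist force passes 120 N, or if a joint passes its speed limit or range.

## Working session

There is one attempt and no reset: what is moved stays moved. The work goes in short steps, Python scripts to look and compute and a tool call to move; the robot and the scene stay as the last step left them, time stands still between calls to the robot, and variables do not carry over. Pictures are saved under pics/ and viewed, at most 10 in all, crops included, and the job is handed in when it is done.

Besides the shell and the picture viewer there is one more tool, called after "Request:" by a JSON object that holds its "api" and its "payload". send_rows: Moves the arm, as the interface text tells. Its arguments: {"type":"object","properties":{"series":{"type":"array"},"squeeze":{"type":"number"}},"required":["series"]}

```bash
mkdir -p pics
cat > h.py <<'E'
import numpy as np, cv2
from cell import *
def world(p,pic):
    T=np.linalg.inv(np.array(pic["camera_from_world"])); return (T@np.r_[p,1])[:3]
def pix(w,pic):
    c=np.array(pic["camera_from_world"])@np.r_[w,1]; return pic["fx"]*c[0]/c[2]+pic["cx"],pic["fy"]*c[1]/c[2]+pic["cy"]
def spots(names,pic,n=2):
    for t in names:
        for r in spot_point(t,pic)[:n]:
            w=world(r["point"],pic); print(t,round(r["confidence"],2),w.round(1),np.round(pix(w,pic)))
E
python3 - <<'E'
from h import *
for c in("top","side"):
    p=camera(c); cv2.imwrite(f"pics/{c}0.png",p["color"]); print(c)
    spots(["indexer","hub","peg","pawl_tail","pawl_nose","hub_ring","sanding_block","spare_ring","jar","bottle","cup","screwdriver"],p,4 if c=="top" else 2)
s=read_state(); print(s,grip_depth)
E
```

```text
top
indexer 0.65 [591.2  -4.5   0.7] [312. 200.]
hub 0.61 [583.3  -9.3  55.1] [314. 199.]
peg 0.91 [542.8 -59.7  88.2] [328. 212.]
pawl_tail 0.5 [620.3 179.5  73. ] [257. 179.]
pawl_nose 0.69 [606.   89.8  70.9] [284. 187.]
hub_ring 0.64 [585.6  -9.   55.2] [314. 199.]
hub_ring 0.62 [ 409.4 -123.3   -3.9] [341. 259.]
hub_ring 0.58 [3.982e+02 2.730e+01 2.000e-01] [295. 256.]
sanding_block 0.67 [ 568.4 -190.9    0.6] [366. 214.]
spare_ring 0.52 [748.2  93.1  -2.7] [291. 152.]
jar 0.56 [481.3 128.2  -1.4] [269. 227.]
bottle 0.82 [ 436.  -456.6   -0.6] [442. 265.]
bottle 0.47 [619.6 180.1  70.4] [257. 180.]
cup 0.61 [ 656.9 -440.5    2.9] [443. 198.]
cup 0.19 [586.7  -9.3  51.4] [314. 198.]
screwdriver 0.83 [718.4 -92.1   4.1] [343. 167.]
side
indexer 0.68 [583.5  -7.9  -2.3] [311. 220.]
hub 0.67 [582.  -10.1  50.8] [312. 207.]
peg 0.57 [538.9 -57.9  91.1] [329. 186.]
pawl_tail 0.65 [616.6 177.8  73.1] [291. 257.]
pawl_nose 0.76 [598.9  88.1  69.3] [302. 230.]
hub_ring 0.73 [395.8  26.3  -1.6] [376. 234.]
hub_ring 0.57 [ 407.7 -119.5   -5.6] [372. 197.]
sanding_block 0.82 [ 5.657e+02 -1.
[... 307 characters left out ...]
: array([-1.29258125e+00,  2.99909710e-01,  1.52104436e+00,  7.45404539e-06,
        1.32067375e+00, -6.66144385e-02]), 'qd': array([-9.48829509e-04, -1.72992573e-03,  7.47346970e-05, -7.77407830e-04,
        1.32523706e-03, -1.74434797e-04]), 'effort': array([ 1.46350540e-03, -5.31663930e+01, -3.52907073e+01,  7.09689385e-02,
        2.13816814e-02, -3.23891629e-05]), 'eef_pos': array([ 185.90591972, -517.6091118 ,  302.6214681 ]), 'eef_rot': array([-3.14155804e+00, -9.54726091e-06,  3.44827666e-01]), 'wrist_force': array([-0.33288435,  1.07284244,  0.28190086]), 'moment': array([-0.07157296, -0.04493937,  0.01957192]), 'finger_force': 0.0, 'finger_gap': 94.13109661047113} 78.39999999999999
```

View pics/top0.png

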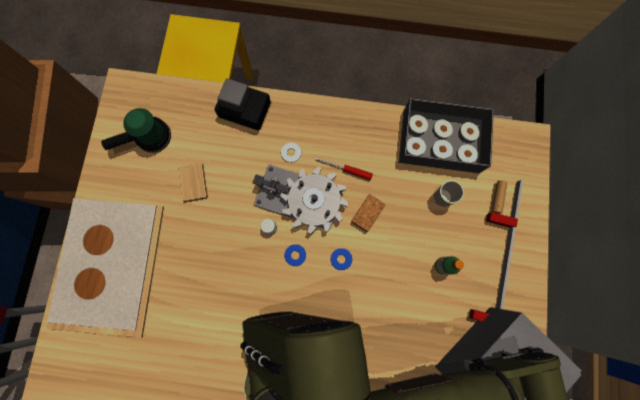

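View pics/side0.png

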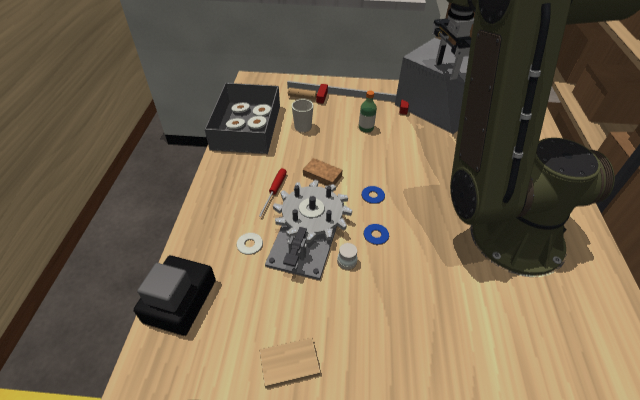

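Top view: the indexer wheel is at about px (314,199), with the pawl and its tail to the left at (257,179). The jar and rings stand around it and the sanding block is at (367,212). The side view agrees, so the pawl's direction is about 79° in world. Moving above the tail with the fingers closed.

Request:
{"api": "send_rows", "payload": {"series": [[[24,38,-2],5,1],[[24,38,-2],5,1],[[24,38,-2],5,1],[[24,38,-2],5,1],[[24,38,-2],5,1],[[24,38,-2],5,1],[[24,38,-2],5,1],[[24,38,-2],5,1],[[24,38,-2],5,1],[[24,38,-2],5,1],[[24,38,-2],5,1],[[24,38,-2],4.5,1]], "squeeze": 5}}

```text
clock: 2.5
eef_pos: [474.6, -59.8, 278.8]
eef_rot: [3.141, 0.0, 1.387]
wrist_force: [0.0, -0.7, -0.2]
finger_gap: 2.1
finger_force: 0.0
```

Request:
{"api": "send_rows", "payload": {"series": [[[24,38,-2],0,1],[[24,38,-2],0,1],[[24,38,-2],0,1],[[24,38,-2],0,1],[[24,38,-2],0,1],[[20,30,-2],0,1],[[0,0,0],0,1],[[0,0,0],0,1],[[0,0,0],0,1]]}}

```text
clock: 3.4
eef_pos: [613.6, 157.6, 266.7]
eef_rot: [-3.141, 0.0, 1.383]
wrist_force: [0.5, 0.5, -0.7]
finger_gap: 0.6
finger_force: 0.0
```

Run:
```python
from h import *
s=read_state(); print(s["clock"],s["eef_pos"],s["eef_rot"],s["wrist_force"],s["finger_gap"])
p=camera("wrist"); cv2.imwrite("pics/w1.png",p["color"])
N=["hub","peg","pawl_tail","pawl_nose","hub_ring"]
spots(N,p,4); print(); spots(N,camera("top")); print(); spots(N,camera("side"))
```

```text
3.4 [613.62221898 157.60230531 266.73462068] [-3.14146570e+00  1.42385399e-04  1.38265958e+00] [ 0.48140178  0.48631288 -0.69671667] 0.5739422924865163
hub 0.84 [575.   -7.4  55.8] [313. 331.]
pawl_tail 0.6 [617.7 180.8  69.9] [319. 173.]
hub_ring 0.65 [613.9 186.8  70.7] [314. 168.]
hub_ring 0.56 [397.2  23.8   3.7] [183. 306.]

hub 0.69 [586.   -8.8  52.2] [314. 199.]
peg 0.93 [540.5 -57.6  84.7] [327. 213.]
pawl_nose 0.5 [604.3  88.6  71.9] [285. 188.]
hub_ring 0.78 [3.981e+02 2.820e+01 1.000e-01] [295. 256.]
hub_ring 0.61 [592.5 -12.2  53.4] [315. 197.]

hub 0.92 [583.4 -10.2  51.4] [311. 207.]
peg 0.98 [540.  -57.1  89. ] [328. 187.]
peg 0.3 [711.2 -94.8  -1.8] [272. 195.]
pawl_tail 0.55 [617.1 182.1  73.1] [290. 259.]
pawl_nose 0.57 [599.5  88.6  71.6] [302. 230.]
hub_ring 0.88 [394.6  26.1  -3.5] [377. 234.]
hub_ring 0.73 [ 410.5 -119.1   -3.7] [371. 197.]
```

View pics/w1.png

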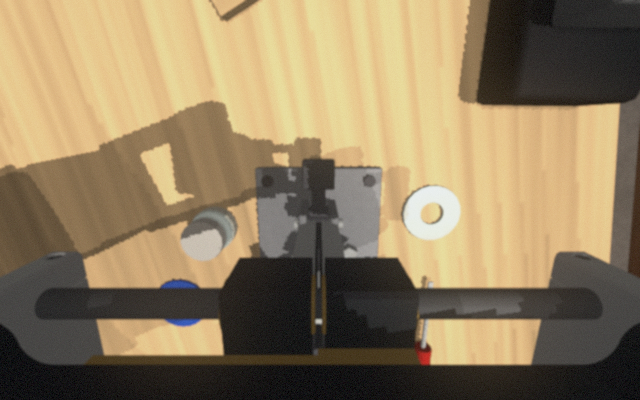

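The wrist view shows the tail pad at (319,173), squarely in line with the tool, and the cheeks and base plate below it. The estimates agree on a tail position near (618,181). Descending, then pressing slowly.

Request:
{"api": "send_rows", "payload": {"series": [[[5,26,0],0,1],[[0,0,-30],0,1],[[0,0,-30],0,1],[[0,0,-25],0,1],[[0,0,-5],0,1],[[0,0,-3],0,1],[[0,0,-3],0,1],[[0,0,-3],0,1],[[0,0,0],0,1]]}}

```text
clock: 5.2
eef_pos: [619.2, 184.5, 168.4]
eef_rot: [3.14, -0.001, 1.383]
wrist_force: [1.3, 0.0, 0.8]
finger_gap: 0.4
finger_force: 0.2
```

Request:
{"api": "send_rows", "payload": {"series": [[[0,0,-3],0,1],[[0,0,-3],0,1],[[0,0,-3],0,1],[[0,0,-3],0,1],[[0,0,-3],0,1],[[0,0,-3],0,1],[[0,0,-3],0,1],[[0,0,-2],0,1],[[0,0,0],0,1],[[0,0,0],0,1]]}}

```text
clock: 6.2
eef_pos: [618.8, 184.4, 144.4]
eef_rot: [-3.141, 0.0, 1.383]
wrist_force: [0.9, -0.1, -0.3]
finger_gap: 0.5
finger_force: 0.1
```

Run:
```python
from h import *
p=camera("side"); c=p["color"][150:300,210:410]; cv2.imwrite("pics/s2.png",cv2.resize(c,None,fx=4,fy=4,interpolation=2))
spots(["pawl_tail","pawl_nose","peg","hub"],p)
```

```text
pawl_tail 0.6 [614.9 178.1  47. ] [292. 264.]
hub 0.87 [583.2  -9.8  52.1] [311. 207.]
```

View pics/s2.png

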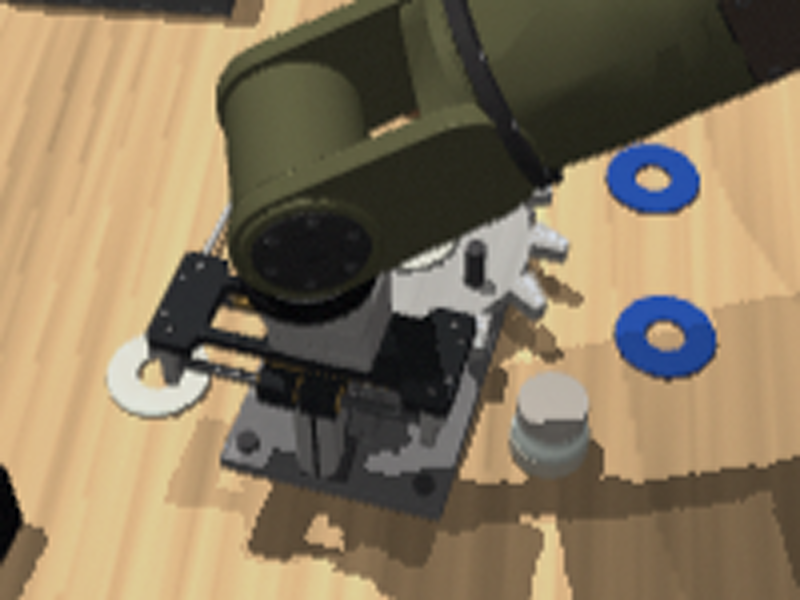

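The side crop shows the closed fingers pressing the tail down onto the plate side at about (320,470). The tail reads z=47, so the pawl is up at about 0.45. Retreating and going to the named peg.

Request:
{"api": "send_rows", "payload": {"series": [[[0,0,20],0,1],[[0,0,30],0,1],[[0,0,26],0,1],[[-9,-44,0],-5,1],[[-9,-44,0],-5,1],[[-9,-44,0],-5,1],[[-9,-44,0],-5,1],[[-9,-44,0],-5,1],[[-9,-43,0],-5,1],[[0,0,0],0,1],[[0,0,0],0,1]]}}

```text
clock: 7.55
eef_pos: [564.8, -79.2, 220.8]
eef_rot: [3.142, -0.0, 0.858]
wrist_force: [0.2, 1.1, 0.6]
finger_gap: 0.4
finger_force: 0.0
```

Run:
```python
from h import *
s=read_state(); print(s["clock"],s["eef_pos"],s["eef_rot"],s["wrist_force"])
N=["hub","peg","pawl_tail","pawl_nose"]
for c in("top","side","wrist"): print(c); p=camera(c); spots(N,p)
cv2.imwrite("pics/w3.png",p["color"])
```

```text
7.55 [564.78463811 -79.24681953 220.7768629 ] [ 3.14156301e+00 -2.36569977e-04  8.58489427e-01] [0.19276375 1.06237687 0.64278971]
top
hub 0.62 [583.6 -11.   54.5] [314. 199.]
pawl_tail 0.77 [619.1 175.2  45.4] [260. 182.]
side
hub 0.87 [581.5 -12.2  50. ] [312. 207.]
peg 0.7 [ 7.123e+02 -9.320e+01  3.000e-01] [272. 195.]
peg 0.65 [542.4 -60.5  92.5] [328. 185.]
pawl_tail 0.61 [614.4 178.   47.3] [292. 263.]
pawl_nose 0.74 [599.7  94.5  91. ] [301. 227.]
pawl_nose 0.36 [ 5.957e+02  4.099e+02 -3.000e-01] [287. 365.]
wrist
hub 0.62 [579.4  -8.3  56.3] [278. 133.]
peg 0.72 [541.  -54.1  92.1] [276. 214.]
```

View pics/w3.png

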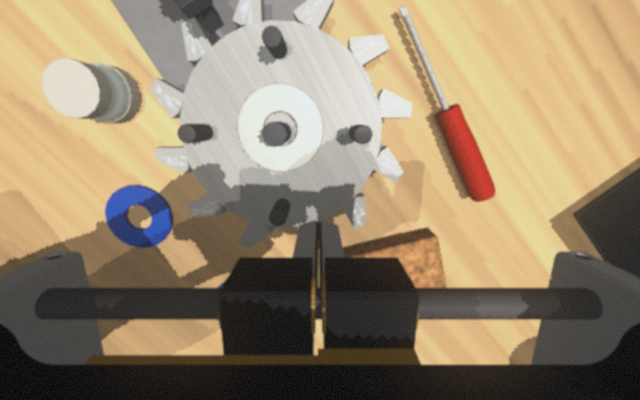

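The wrist view shows the peg at (278,212), just left of the finger tip at (320,240), and the ring lying around the hub at (280,127). The pawl is up (nose z≈91). Descending beside the peg, then pushing along the arc in small steps, stopping slightly short.

Request:
{"api": "send_rows", "payload": {"series": [[[0,0,-25],0,1],[[0,0,-20],0,1],[[0,0,-11],0,1],[[-3,2.7,0],0,1],[[-3,2.7,0],0,1],[[-3,2.7,0],0,1],[[0,0,0],0,1]]}}

```text
clock: 9.0
eef_pos: [555.8, -70.2, 165.6]
eef_rot: [3.141, -0.001, 0.86]
wrist_force: [1.2, 0.1, -0.5]
finger_gap: 0.4
finger_force: 0.0
```

Request:
{"api": "send_rows", "payload": {"series": [[[-2.6,1.3,0],-2.5,1],[[-2.6,1.3,0],-2.5,1],[[-2.5,1.5,0],-2.5,1],[[-2.5,1.6,0],-2.5,1],[[-2.4,1.7,0],-2.5,1],[[-2.3,1.8,0],-2.5,1],[[-2.2,1.9,0],-2.5,1],[[-2.2,2,0],-2.5,1],[[-2,2.1,0],-2.5,1],[[-2,2.1,0],-2.5,1],[[0,0,0],0,1],[[0,0,0],0,1]]}}

```text
clock: 10.2
eef_pos: [532.8, -53.2, 165.0]
eef_rot: [3.141, -0.001, 0.425]
wrist_force: [-0.3, -0.0, 0.7]
finger_gap: 1.0
finger_force: 0.1
```

```bash
cat > m.py <<'E'
from h import *
s=read_state(); print(s["clock"],s["eef_pos"].round(1),s["eef_rot"].round(3),s["wrist_force"].round(1))
H=np.array([583,-10.])
for c in("top","side","wrist"):
  for k in range(2):
    p=camera(c)
    for t in("peg","hub","pawl_nose","hub_ring"):
        for r in spot_point(t,p)[:2]:
            w=world(r["point"],p); d=w[:2]-H; R=np.hypot(*d)
            if (t!="peg" and R<130) or 55<R<75: print(c,t,round(r["confidence"],2),w.round(1),"R",R.round(1),"ang",(np.degrees(np.arctan2(d[1],d[0]))%360).round(1))
E
python3 m.py
```

```text
10.2 [532.8 -53.2 165. ] [ 3.141e+00 -1.000e-03  4.250e-01] [-0.3 -0.   0.7]
top hub 0.96 [581.9  -8.1  53.8] R 2.2 ang 119.4
top hub 0.62 [609.9  95.3  89.1] R 108.7 ang 75.6
top pawl_nose 0.52 [609.7  98.8  90.9] R 112.0 ang 76.2
top hub_ring 0.53 [585.8  -8.   54.5] R 3.4 ang 36.3
top hub 0.91 [583.2 -11.2  54.2] R 1.3 ang 278.6
top pawl_nose 0.54 [608.   96.5  88.5] R 109.4 ang 76.8
top hub_ring 0.42 [587.3 -10.   55.7] R 4.3 ang 0.5
side peg 0.92 [522.8 -36.6  91.3] R 65.8 ang 203.8
side hub 0.78 [581.4 -11.3  53. ] R 2.1 ang 218.8
side pawl_nose 0.92 [598.9  93.7  90.5] R 104.9 ang 81.3
side hub_ring 0.55 [585.3  -8.7  51.5] R 2.7 ang 30.0
side peg 0.77 [523.6 -34.5  88.5] R 64.2 ang 202.4
side hub 0.82 [580.5 -11.4  48.8] R 2.9 ang 209.9
side pawl_nose 0.65 [598.1  95.7  87.7] R 106.8 ang 81.9
side hub_ring 0.7 [586.8  -8.4  53.7] R 4.1 ang 23.0
wrist peg 0.58 [524.1 -35.1  94.9] R 64.1 ang 203.1
wrist hub 0.7 [578.5  -9.   52.9] R 4.6 ang 167.3
wrist pawl_nose 0.62 [598.7  90.5  88.5] R 101.7 ang 81.1
wrist peg 0.6 [523.1 -33.3  91.6] R 64.3 ang 201.2
wrist hub 0.93 [579.7  -6.6  51.9] R 4.8 ang 134.5
wrist pawl_nose 0.97 [597.6  92.4  89.9] R 103.4 ang 81.9
```

Geometry and cameras agree that the peg is at about 203°, against a target of 199°. Pushing the remainder and backing off.

Request:
{"api": "send_rows", "payload": {"series": [[[-2,2.1,0],-2.5,1],[[-1.8,2.1,0],-2.3,1],[[0,0,0],0,1],[[0,0,0],0,1],[[5,-10,0],0,1],[[0,0,30],0,1],[[0,-20,30],0,1],[[0,-50,0],0,1],[[0,-50,0],0,1],[[0,-50,0],0,1],[[0,-40,0],0,1],[[0,0,0],0,1]]}}

```text
clock: 12.9
eef_pos: [533.0, -273.9, 224.2]
eef_rot: [3.141, 0.0, 0.336]
wrist_force: [-0.8, 0.4, -0.5]
finger_gap: 0.7
finger_force: 0.0
```

```bash
cat > rot.py <<'E'
from h import *
H=np.array([583,-10.])
A=np.radians(np.arange(0,360,.25)); Rr=np.arange(84,109,1.)
def ann(img,p):
    w=np.stack([H[0]+Rr[:,None]*np.cos(A),H[1]+Rr[:,None]*np.sin(A),np.full((len(Rr),len(A)),50.),np.ones((len(Rr),len(A)))])
    c=np.einsum("ij,jkl->ikl",np.array(p["camera_from_world"]),w)
    u=p["fx"]*c[0]/c[2]+p["cx"]; v=p["fy"]*c[1]/c[2]+p["cy"]
    return cv2.remap(img,u.astype(np.float32),v.astype(np.float32),1)
def phase(img,p):   # tooth phase, degrees modulo 30, from low saturation grey over wood, pawl side left out
    a=cv2.cvtColor(ann(img,p),cv2.COLOR_BGR2HSV)[...,1].astype(float)
    prof=a.mean(0); out=[]
    for lo in range(120,420,60):
        i=(np.arange(lo*4,(lo+60)*4))%1440; z=(prof[i]*np.exp(-1j*12*A[i])).sum(); out.append(round(-np.degrees(np.angle(z))/12,1))
    return out
for c in("top","side"):
    p=camera(c); print(c,phase(cv2.imread(f"pics/{c}0.png"),p),phase(p["color"],p))
    if c=="side": cv2.imwrite("pics/s4.png",cv2.resize(p["color"][150:300,210:410],None,fx=4,fy=4,interpolation=2))
E
python3 rot.py; python3 m.py
```

```text
top [np.float64(-12.2), np.float64(-11.8), np.float64(-12.4), np.float64(-11.8), np.float64(-13.4)] [np.float64(-12.1), np.float64(-11.6), np.float64(-12.1), np.float64(-11.5), np.float64(-13.0)]
side [np.float64(-13.3), np.float64(-14.7), np.float64(-13.2), np.float64(-12.5), np.float64(-11.4)] [np.float64(-13.1), np.float64(-14.4), np.float64(-11.8), np.float64(-12.2), np.float64(-11.0)]
13.0 [ 533.5 -270.   224.2] [-3.141  0.     0.338] [ 0.4 -0.2 -0.7]
top peg 0.71 [522.3 -31.9  90.5] R 64.5 ang 199.8
top hub 0.84 [582.6 -10.   53.7] R 0.4 ang 182.3
top pawl_nose 0.76 [607.3  97.9  87.8] R 110.6 ang 77.3
top hub_ring 0.58 [588.5 -10.   55.6] R 5.5 ang 360.0
top peg 0.56 [523.8 -36.1  89.6] R 64.7 ang 203.8
top hub 0.91 [579.6  -9.4  55.4] R 3.4 ang 170.3
top hub 0.47 [ 5.889e+02 -9.000e+00 -1.000e-01] R 6.0 ang 9.6
top pawl_nose 0.77 [609.3  96.4  90.4] R 109.6 ang 76.1
top hub_ring 0.84 [588.6 -11.5  55. ] R 5.8 ang 345.0
side peg 0.77 [522.5 -31.1  92.4] R 64.1 ang 199.2
side hub 0.95 [583.7 -12.2  50.8] R 2.3 ang 288.3
side hub 0.15 [525.5 -29.1  89.5] R 60.6 ang 198.4
side pawl_nose 0.76 [598.9  95.1  91.7] R 106.3 ang 81.4
side peg 0.75 [521.1 -30.1  92.4] R 65.1 ang 198.0
side hub 0.92 [583.7  -8.1  50.9] R 2.0 ang 70.0
side pawl_nose 0.97 [599.7  96.7  89.7] R 108.0 ang 81.1
side pawl_nose 0.3 [524.  -30.2  90. ] R 62.4 ang 198.9
side hub_ring 0.73 [587.3  -7.8  54.2] R 4.8 ang 26.8
wrist peg 0.88 [520.  -30.6  91.7] R 66.2 ang 198.1
wrist hub 0.78 [579.3 -10.3  55.2] R 3.7 ang 185.1
wrist hub_ring 0.97 [582.6 -10.   52.5] R 0.4 ang 180.4
wrist peg 0.59 [522.5 -33.2  92.8] R 64.8 ang 201.0
wrist hub 0.67 [578.2  -9.5  52.2] R 4.8 ang 174.4
wrist pawl_nose 0.72 [583.2  -5.2  51.5] R 4.8 ang 87.7
wrist hub_ring 0.93 [583.   -5.1  51.8] R 4.9 ang 89.8
```

View pics/s4.png

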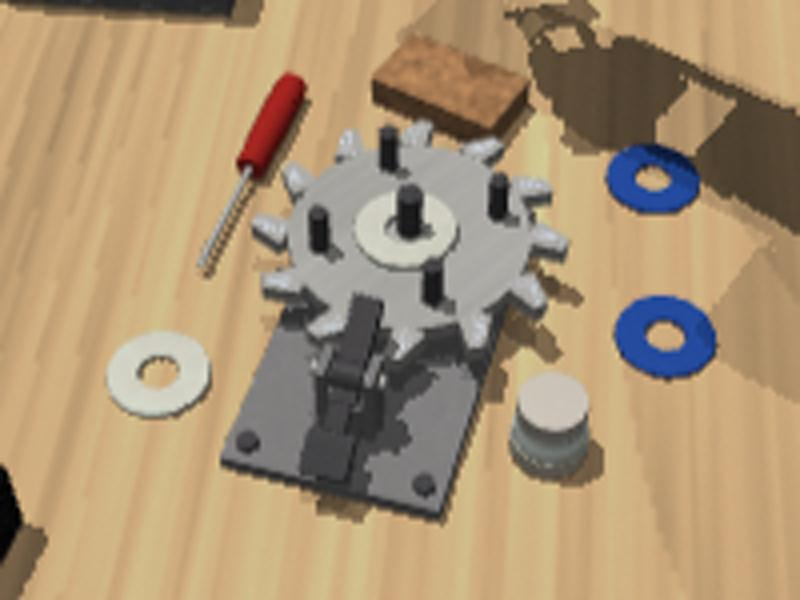

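Tooth phase differs from the start by only ~0.3°, so it is one notch. The crop shows the peg near (500,195) moved on, the ring flat at (405,225), and the pawl arm raised at (360,320). Now pressing the nose.

Request:
{"api": "send_rows", "payload": {"series": [[[8.5,44.5,0],7.5,1],[[8.5,44.5,0],7.5,1],[[8.5,44.5,0],7.5,1],[[8.5,44.5,0],7.5,1],[[8.5,44.5,0],7.5,1],[[8.5,44.5,0],7.5,1],[[8.5,44.5,0],7.5,1],[[8.5,44.5,0],7.5,1],[[0,0,0],0,1],[[0,0,-15],0,1],[[0,0,-13],0,1],[[0,0,0],0,1]]}}

```text
clock: 15.7
eef_pos: [600.9, 85.7, 193.8]
eef_rot: [-3.137, 0.001, 1.384]
wrist_force: [0.2, -0.0, -0.4]
finger_gap: 0.4
finger_force: 0.0
```

Request:
{"api": "send_rows", "payload": {"series": [[[0,0,-3],0,1],[[0,0,-3],0,1],[[0,0,-3],0,1],[[0,0,-3],0,1],[[0,0,-3],0,1],[[0,0,-3],0,1],[[0,0,-3],0,1],[[0,0,0],0,1],[[0,0,0],0,1]]}}

```text
clock: 16.6
eef_pos: [601.7, 87.2, 175.3]
eef_rot: [-3.141, -0.0, 1.387]
wrist_force: [1.2, -0.8, 1.2]
finger_gap: 0.6
finger_force: 0.2
```

Request:
{"api": "send_rows", "payload": {"series": [[[0,0,-2],0,1],[[0,0,-2],0,1],[[0,0,-2],0,1],[[0,0,0],0,1],[[0,0,0],0,1]]}}

```text
clock: 17.1
eef_pos: [601.7, 87.1, 169.4]
eef_rot: [-3.141, -0.0, 1.387]
wrist_force: [1.8, 0.9, 0.5]
finger_gap: 0.7
finger_force: 0.0
```

Request:
{"api": "send_rows", "payload": {"series": [[[0,0,-1],0,1],[[0,0,-1],0,1],[[0,0,0],0,1],[[0,0,0],0,1]]}}

```text
clock: 17.5
eef_pos: [601.8, 87.1, 168.3]
eef_rot: [3.141, -0.0, 1.387]
wrist_force: [-5.0, -0.5, 8.2]
finger_gap: 0.6
finger_force: 4.3
```

Request:
{"api": "send_rows", "payload": {"series": [[[0,0,-1],0,1],[[0,0,0],0,1],[[0,0,0],0,1]]}}

```text
clock: 17.8
eef_pos: [601.8, 87.1, 168.1]
eef_rot: [3.141, -0.0, 1.387]
wrist_force: [-7.8, -0.5, 16.2]
finger_gap: 0.7
finger_force: 8.1
```

Stopped hard at tip z≈71, which is the fully seated height. Retreating and checking.

Request:
{"api": "send_rows", "payload": {"series": [[[0,0,2],0,1],[[0,0,20],0,1],[[0,0,40],0,1],[[0,0,20],0,1],[[-8,-45,0],0,1],[[-8,-45,0],0,1],[[-8,-45,0],0,1],[[-8,-45,0],0,1],[[-8,-45,0],0,1],[[-8,-45,0],0,1],[[-8,-45,0],0,1],[[0,0,0],0,1]]}}

```text
clock: 19.0
eef_pos: [544.6, -232.4, 248.3]
eef_rot: [-3.141, 0.0, 1.382]
wrist_force: [0.8, 0.8, 0.3]
finger_gap: 0.3
finger_force: 0.0
```

```bash
python3 - <<'E'
from h import *
for c in("side","top","side"): spots(["pawl_nose","pawl_tail","peg","hub_ring"],camera(c))
E
python3 rot.py
```

```text
pawl_nose 0.75 [601.2  87.5  71.1] [301. 230.]
pawl_nose 0.72 [620.  181.3  73.1] [289. 259.]
pawl_tail 0.85 [614.9 182.1  76.4] [291. 258.]
peg 0.59 [521.3 -30.2  91.3] [334. 194.]
hub_ring 0.87 [ 408.  -121.9   -4.4] [372. 196.]
hub_ring 0.76 [587.4  -8.1  52. ] [310. 208.]
pawl_tail 0.77 [618.8 181.9  74. ] [257. 180.]
pawl_tail 0.2 [747.5  94.3  -2.7] [290. 153.]
peg 0.82 [523.3 -35.6  88.7] [319. 217.]
peg 0.3 [ 437.5 -457.1   -1. ] [443. 264.]
hub_ring 0.78 [399.2  27.5  -2.8] [295. 255.]
hub_ring 0.65 [587.  -12.1  53.5] [315. 198.]
pawl_nose 0.82 [601.7  89.7  74.1] [301. 230.]
pawl_tail 0.88 [615.3 182.9  71.3] [291. 260.]
peg 0.96 [518.9 -27.7  89.5] [335. 195.]
hub_ring 0.75 [394.8  28.3  -2.4] [377. 235.]
hub_ring 0.69 [ 407.7 -119.5   -3.7] [372. 197.]
top [np.float64(-12.2), np.float64(-11.8), np.float64(-12.4), np.float64(-11.8), np.float64(-13.4)] [np.float64(-12.1), np.float64(-11.6), np.float64(-12.0), np.float64(-11.5), np.float64(-13.1)]
side [np.float64(-13.3), np.float64(-14.7), np.float64(-13.2), np.float64(-12.5), np.float64(-11.4)] [np.float64(-13.1), np.float64(-14.3), np.float64(-11.9), np.float64(-12.2), np.float64(-11.0)]
```

View pics/s4.png

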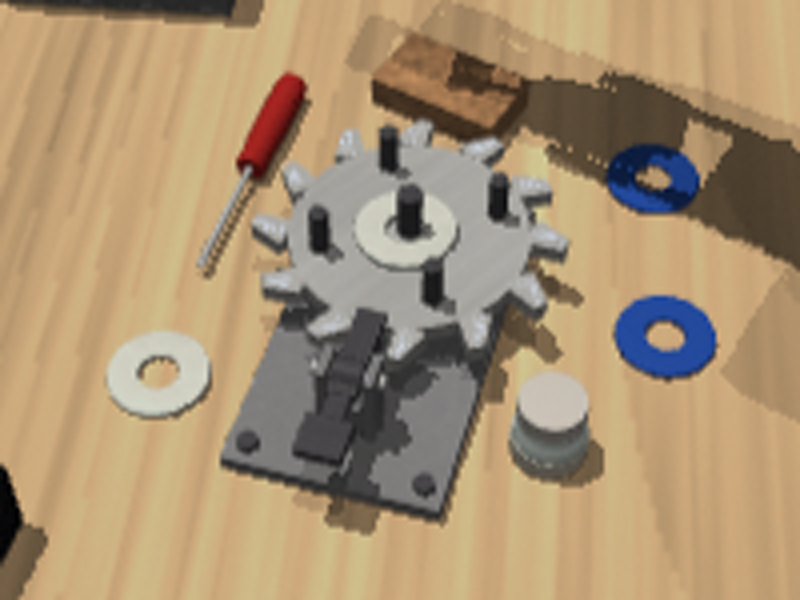

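The crop shows the pawl level between two teeth (nose at (370,325), tail at (325,435)). The ring is flat on the wheel and nothing else has moved.

```bash
python3 -c "from cell import sign_off; print(sign_off())"
```

```text
the job is handed in; nothing more can be done
None
```

The wheel is set back one notch clockwise (tooth pattern within about 0.3° of its start position), the pawl is pressed down and seated in the new notch, the ring still lies on the wheel, nothing else in view around the wheel moved, and the job was handed in at about 19 s.

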